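# Retain the lens arm with a push cap and put its transit collar on the tag tree

## Robot

A 6-joint arm with a two-finger parallel gripper is mounted at the origin on the work surface. World frame = base frame: x ahead of the robot, y to its left, z up, the work surface at z = 0. Lengths are in m, angles in rad, forces in N, time in s.
With the tool pointing down it reaches from about 0.3 to 0.775 m from the base axis. Payload 14.6 kg.
Tool frame: the origin (TCP) lies at the very end of the fingers, on their centre line; the grasp point (between the pads) lies 19 mm behind it; z points along the fingers, y is the line along which they close (so a half turn about z gives the same grasp; the last joint's range is limited). The gripper opens to 94 mm and grips with 3 to 60 N. Pads are 16 mm wide; open, the fingers measure 119 mm over their backs; the gripper's body (75 mm by 177 mm) begins 78 mm behind the grasp point.
Start: joints at [1.243, 0.3, 1.521, -0, 1.321, -0.067], TCP at [0.142, 0.531, 0.205] pointing down, gripper open.
Joint ranges: [-3.03, 3.03], [-0.79, 2.21], [0.23, 2.52], [-1.04, 4.18], [0, 3.07], [-2.55, 2.55]. Speed limits (rad/s): [2.22, 2.22, 2.57, 3.14, 3.14, 3.14].

## Interface

Orientations are given as [roll, pitch, yaw] about the fixed x, y, z axes, in that order (R = Rz(yaw) Ry(pitch) Rx(roll)).
In Python, from station import ctrl gives the robot as it stands.
- The arm moves only by the tool move_arm, never from a script. Its argument "increments" is a list of rows, each a list of 7 numbers: the opening, from 0 (shut) to 1 (fully open), then the shift along the tool's x, y, z in units of 50 mm (1.0 is 50 mm), then the turn, a rotation vector about the tool's x, y, z in rad. In form: [[claw, tx, ty, tz, rx, ry, rz], ...]. A call has 1 to 20 rows; each row shifts and turns the commanded pose from where the row before left it, along the tool's axes as they then stand; what a row does not reach is not made up. A row lasts 1/10 s, in which the tool goes at most 50 mm and 8.59 degrees, less where a joint would pass 70% of its speed; a pose out of reach is approached as far as the arm can. A call is refused whole if a number of a shift passes 1 or a number of a turn 0.15, either way. A call with a gripper value outside its range is refused whole. The fingers move at their own pace and stop on an object; "force" is the grip in N (left out, the last holds). Time passes only in rows, so rows that do not move let the fingers close. It gives the time, the measured TCP pose, the force, the opening and the grip force at its end, in the units of the state.
- ctrl.get_obs(): the state, without advancing time (a new reading comes with each control period).
- ctrl.camera(name): name is "scene" or "top" or "wrist"; returns a dict with "color" (480x640x3 uint8, blue, green, red), "K" (3x3 intrinsics, pixels), "pose" (4x4, takes a point from camera to world coordinates); the wrist camera has in their place "tool_from_camera" (4x4, takes a point from camera to tool coordinates, whose origin is the TCP and whose axes are the flange's). Camera axes: x right, y down, z forward; pixel columns grow to the right and rows downward; lengths in m; the calibration is good to about 2 mm. A picture is of the moment at which its call begins: read the wrist's pose just before it. There is no depth.
- ctrl.hand_in(): hands the job in; it is judged then, once.
Trained networks look in a picture, given as the dict that the camera call returned (one of the last four; its "shot" number tells which), for a name from the list of things; names that differ only in an ending like _2 or _b are one class to them, and where a whole thing is asked for, a point or a joint stands for the part that bears it (a point fixed in the world has none). Each returns a list of dicts, best first, with "conf" (0 to 1); they miss things now and then, are a little off and sometimes report something else, mostly with a low value. They report only what shows in the picture. A call takes as long as a camera call. They do not tell look-alikes from the thing itself.
- ctrl.cut_out(name, picture): "mask" (480x640 bool, what is visible of it) and "centre" ([row, column] in pixels, amid what is visible of it).
The state is a dict: "time_s": time; "qpos": joint angles; "joint_vel": joint speeds; "tau": joint torques, N m; "ee_pos": TCP position; "eef_rot": TCP orientation; "force": force on the tool from outside, world axes, zero at the start; "moment": the same for the moment, N m; "grip_width": finger opening in m; "grip_force": force on a finger pad.
Only numpy, scipy, OpenCV 4.12 (cv2) and the standard library are available. Lean on these libraries where they do the work, as an engineer would, in place of code of your own. Each camera call takes 0.05 s, during which the arm holds its last target. There are 200 camera calls.

## Task

First turn the tag tree until its empty branch stands over the white mark on its foot. Then lift the red transit collar off the leaning shaft and hang it on that empty branch, down against the black stop. Then take the brass push cap from the tray, set it open end first on the shaft and press it straight down the shaft until its flange is fully home on the black hub; let go of everything and leave the other things where they are, and the branch over the mark.

Things in the scene. Friction and masses are not known exactly. Their poses are not given: they have to be found in the camera images.
- tree_base: fixed round black foot, 130 mm across, 14 mm thick, with an 8 mm wide white mark on its top running radially out along its own -x; origin on the table at the tree's turning axis, z up
- tree (a joint): turning angle of the tag tree, rad, anticlockwise from above; 0 = empty branch exactly over the white mark (its direction from the axis is the foot's -x turned by this angle). Stiff (0.12 N m), stays where left, free within 2.7. Three branches 120 degrees apart, leaning outward 27 degrees from vertical; a yellow and a blue collar are fixed on two
- free_branch: the tree's empty branch: steel rod 9 mm thick with a round tip, leaning outward 27 degrees (0.48 rad) from vertical, with a black stop disc 24 mm across. Origin on the rod's axis at the disc's outer face, 25 mm from the turning axis, 169 mm above the table; +z along the rod to its tip, 60 mm from the origin
- shaft: steel shaft of the swivel stage, leaning 26 degrees (0.45 rad) from vertical, roughly towards the robot. Origin on its axis at the outer face of the black hub (34 mm across, 14 mm thick), 105 mm above the table; +z along the shaft to its tip; +x uphill to the lens arm (which lies below the hub face). 0 to 10 mm out it is 10.8 mm thick, then tapers to 18 mm
- shaft_tip (a point): rounded tip of the shaft, on its axis, 26 mm out from the hub face; the last 8 mm are a thin pilot, 6.4 mm in diameter, on which the cap is loose. Below the hub, 14 mm under its face, is a tilted aluminium plate, 90 x 80 mm
- collar: loose red plastic transit collar, a plain tube 30 mm in outer diameter, 26 mm tall, bore 16 mm (loose on shaft and branch), 30 g or so; starts on the shaft, resting on the hub. Origin at the centre of its lower end, z along its bore
- collar_center (a point): middle of the red collar, on its axis, 13 mm from either end
- cap: loose brass push cap in the tray, hole down, about 40 g: flange 30 mm wide, 4 mm thick; barrel 22 mm wide up to the closed flat top, 31 mm high. Hole 28 mm deep, its first 8 mm a 9.4 mm toothed mouth. Loose on the pilot; the last 12 mm to the hub need a push rising to 8 to 15 N; there it bites and stays. Origin at the centre of the flange's underside, z to the top
- tray: green parts tray, fixed, 200 x 160 mm (x, y), walls 14 mm tall and 3 mm thick, floor 3 mm thick; origin at the middle of its underside. Holds the cap and the spacer
- spacer: plain aluminium spacer ring, 28 mm across, 12 mm tall, bore 16 mm, lying in the tray; bystander
- mirror: black mirror mount on a short post, 50 mm square foot, 113 mm tall; bystander
- bottle: small white bottle with red cap, 36 mm across, 70 mm tall; bystander
- driver: screwdriver lying on the table; bystander
- postholder: black post holder, 32 mm foot, 50 mm tall; bystander
- cageplate: black square cage plate, 60 mm, 14 mm tall, lying flat; bystander
- dish: white ceramic dish, 70 mm across, 20 mm tall; bystander
Mind the look-alikes: they are no part of the job. What is shaped like the tree_base but green is not meant.

How it is judged:
On the way, in this order (a step that is already met when the one before it is completed fails the run):
1. the empty branch stands over the white mark (within 0.25 rad), the collar still on the shaft (value of joint tree between -0.25 and 0.25 rad and distance between collar_center and shaft below 0.03 m), for 0.2 s.
2. the red collar hangs on the empty branch, against the stop, before the cap is on the shaft (x of collar_center in the frame of free_branch between -0.009 and 0.009 m and y of collar_center in the frame of free_branch between -0.009 and 0.009 m and z of collar_center in the frame of free_branch between 0.006 and 0.02 m and distance between cap and shaft above 0.06 m), for 0.2 s.
3. the cap's mouth is on the shaft's pilot (x of cap in the frame of shaft between -0.004 and 0.004 m and y of cap in the frame of shaft between -0.004 and 0.004 m and z of cap in the frame of shaft between 0.004 and 0.025 m), for 0.02 s.
4. the cap is pressed home (x of cap in the frame of shaft between -0.003 and 0.003 m and y of cap in the frame of shaft between -0.003 and 0.003 m and z of cap in the frame of shaft between -0.003 and 0.0022 m and angle between the z axis of cap and the z axis of shaft, either way round below 0.1 rad), for 0.2 s.
At the end, for the whole second after the job is handed in: Cap flange within 2.2 mm of the hub, centred within 3 mm, in line within 0.1 rad; red collar round the empty branch (middle within 9 mm of the rod in x and y, 6 to 20 mm out from the stop); branch within 0.35 rad of the mark; cap and collar at rest (all of step 4 and x of collar_center in the frame of free_branch between -0.009 and 0.009 m and y of collar_center in the frame of free_branch between -0.009 and 0.009 m and z of collar_center in the frame of free_branch between 0.006 and 0.02 m and value of joint tree between -0.35 and 0.35 rad and linear speed of each of cap, collar below 0.02 m/s); the robot touches nothing.
It fails at once if a bystander is moved by more than 30 mm (distance of any of spacer, mirror, bottle, driver, postholder, cageplate, dish from where it was at the start of the episode above 0.03 m).
It also fails if it takes over 66 s, if anything falls off the work surface, if the arm or the gripper's body presses on something with over 40 N, if the wrist force passes 120 N, or if a joint passes its speed limit or range.

## Working session

There is one attempt and no reset: what is moved stays moved. The work goes in short steps, Python scripts to look and compute and a tool call to move; the robot and the scene stay as the last step left them, time stands still between calls to the robot, and variables do not carry over. Pictures are saved under pics/ and viewed, at most 10 in all, crops included, and the job is handed in when it is done.

Besides the shell and the picture viewer there is one more tool, called after "Emit:" as name(argument=value, ...), one argument or row to a line, values as JSON. move_arm: Moves the arm, as the interface text tells. Its arguments: {"type":"object","properties":{"increments":{"type":"array","items":{"type":"array","items":{"type":"number"}}},"force":{"type":"number"}},"required":["increments"]}

```bash
mkdir -p pics; ls; cat > h.py <<'E'
import numpy as np, cv2, sys
from station import ctrl
from scipy.spatial.transform import Rotation as R
def shot(n):
    o=ctrl.get_obs(); p=ctrl.camera(n)
    if n=="wrist":
        T=np.eye(4);T[:3,:3]=R.from_euler('xyz',o['eef_rot']).as_matrix();T[:3,3]=o['ee_pos']
        p['pose']=T@p['tool_from_camera']
    return p
def ray(p,rc):
    d=np.linalg.inv(p['K'])@[rc[1],rc[0],1]; d=p['pose'][:3,:3]@d
    return p['pose'][:3,3],d/np.linalg.norm(d)
def onz(p,rc,z):
    o,d=ray(p,rc); return o+d*(z-o[2])/d[2]
def proj(p,X):
    X=np.atleast_2d(X); c=(X-p['pose'][:3,3])@p['pose'][:3,:3]; u=c@p['K'].T; return u[:,:2]/u[:,2:]
def tri(rs):
    A=0;b=0
    for o,d in rs:
        P=np.eye(3)-np.outer(d,d);A=A+P;b=b+P@o
    return np.linalg.solve(A,b)
E
python3 - <<'E'
from h import *
np.set_printoptions(precision=3,suppress=True)
s=shot('scene');t=shot('top')
cv2.imwrite('pics/s.png',s['color']);cv2.imwrite('pics/t.png',t['color'])
for n in ['tree_base','tree','free_branch','shaft','collar','cap','tray','spacer']:
    for nm,p in (('s',s),('t',t)):
        print(n,nm,[(round(r['conf'],2),np.round(r['centre']).tolist(),int(r['mask'].sum())) for r in ctrl.cut_out(n,p)])
for p in (s,t): print(p['K'],p['pose'])
E
```

```text
pics
tree_base s [(0.71, [265.0, 524.0], 3596), (0.63, [349.0, 401.0], 4765)]
tree_base t [(0.64, [211.0, 210.0], 2898), (0.55, [373.0, 165.0], 3416)]
tree s [(0.76, [225.0, 533.0], 1173), (0.61, [308.0, 408.0], 1263), (0.47, [299.0, 169.0], 438)]
tree t [(0.93, [204.0, 191.0], 962), (0.74, [373.0, 147.0], 1031), (0.47, [134.0, 395.0], 248), (0.34, [166.0, 306.0], 1852)]
free_branch s [(0.66, [208.0, 538.0], 239), (0.64, [236.0, 233.0], 94), (0.57, [296.0, 394.0], 272)]
free_branch t [(0.48, [391.0, 145.0], 214)]
shaft s []
shaft t [(0.64, [166.0, 306.0], 2003)]
collar s [(0.73, [290.0, 294.0], 264)]
collar t [(0.68, [181.0, 304.0], 147)]
cap s [(0.62, [217.0, 257.0], 159)]
cap t [(0.47, [269.0, 430.0], 135)]
tray s [(0.55, [228.0, 247.0], 3467)]
tray t [(0.62, [254.0, 426.0], 5837)]
spacer s [(0.53, [235.0, 233.0], 66)]
spacer t []
[[443.836   0.    313.712]
 [  0.    443.836 236.455]
 [  0.      0.      1.   ]] [[-0.634  0.532 -0.561  0.997]
 [ 0.773  0.435 -0.462  0.378]
 [-0.002 -0.726 -0.687  0.76 ]
 [ 0.     0.     0.     1.   ]]
[[472.582   0.    322.501]
 [  0.    472.582 238.951]
 [  0.      0.      1.   ]] [[-0.001 -0.989  0.146  0.33 ]
 [-1.     0.002  0.001 -0.043]
 [-0.001 -0.146 -0.989  1.104]
 [ 0.     0.     0.     1.   ]]
```

View pics/s.png

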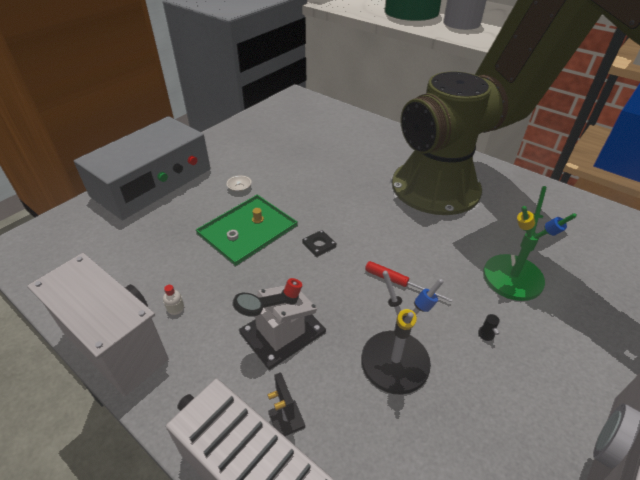

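View pics/t.png

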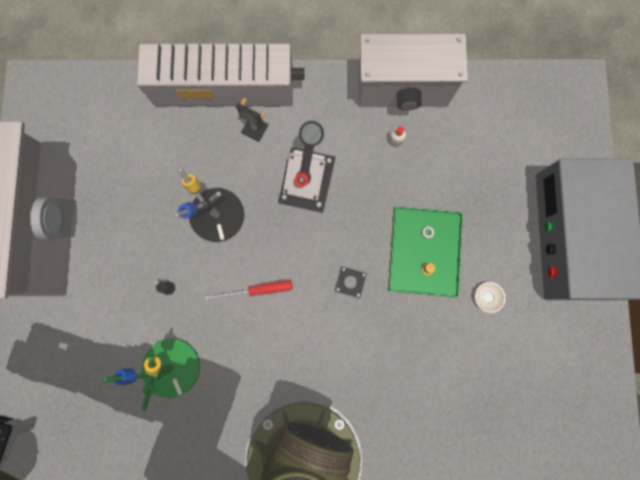

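The wanted tree is the black-footed one (scene ~(397,360), top ~(216,215)), and its look-alike is the green tree (scene (515,275), top (170,368)). The collar could be confused with the bottle's red cap (scene (170,290)), and the cap with the spacer (scene (233,234)). The collar is at scene (293,288) and the cap at scene (257,215). I'll check these in one crop composite.

```bash
python3 - <<'E'
from h import *
np.set_printoptions(precision=3,suppress=True)
s=cv2.imread('pics/s.png');t=cv2.imread('pics/t.png')
def c(im,x,y,w,h): return cv2.resize(im[y:y+h,x:x+w],(400,300),interpolation=cv2.INTER_CUBIC)
cv2.imwrite('pics/c.png',np.vstack([np.hstack([c(s,350,260,120,90),c(t,160,160,100,75)]),np.hstack([c(s,225,265,100,75),c(t,270,115,100,75)])]))
E
```

```text
(no output)
```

View pics/c.png

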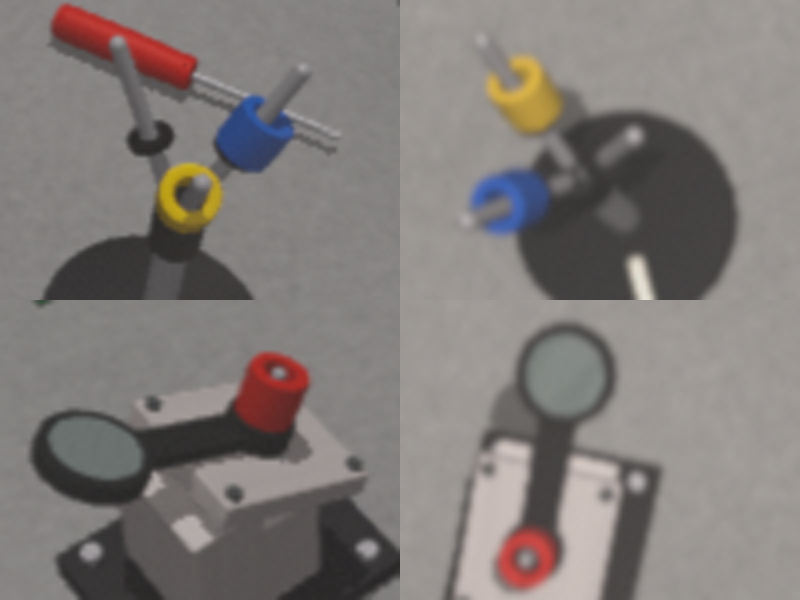

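The crop shows the black tree with an empty rod (tip at scene (385,273), top (218,193)), yellow and blue collars on the others, a white mark below in the top view, and the red collar on the shaft. I'll triangulate these.

```bash
python3 - <<'E'
from h import *
np.set_printoptions(precision=4,suppress=True)
s=shot('scene');t=shot('top')
def tt(a,b):
    X=tri([ray(s,a[::-1]),ray(t,b[::-1])]); return X,proj(s,X)[0]-a,proj(t,X)[0]-b
tips=[]
for n,a,b in [('free',(385.4,272.9),(218,193.3)),('yel',(410.9,315.2),(180.5,170)),('blue',(440.9,281),(176.8,215)),('shtip',(294.8,283),(301.3,179.5))]:
    r=tt(np.array(a),np.array(b)); tips.append(r[0]); print(n,*r)
ax=np.mean(tips[:3],0); print('axis',ax,[ (np.linalg.norm((x-ax)[:2]),np.degrees(np.arctan2(*(x-ax)[1::-1]))) for x in tips[:3]])
# foot
for nm,p,i in (('s',s,0),('t',t,0)):
    for r in ctrl.cut_out('tree_base',p):
        c=max(cv2.findContours(r['mask'].astype('uint8'),0,2)[0],key=cv2.contourArea)
        h=cv2.convexHull(c)[:,0,:]
        P=np.array([onz(p,(v,u),0.012)[:2] for u,v in h]); 
        (cx,cy),rad=cv2.minEnclosingCircle((P*1000).astype('float32')); print(nm,r['centre'],cx,cy,rad)
# white mark
g=t['color'].astype(int); 
m=np.zeros((480,640),bool); m[215:248,205:235]=True
m&=g.min(2)>150; print(m.sum())
ys,xs=np.nonzero(m); 
P=np.array([onz(t,(y,x),0.014) for y,x in zip(ys,xs)]);c=P.mean(0); w,V=np.linalg.eigh(np.cov(P[:,:2].T)); print('mark',c,V[:,1],P.min(0),P.max(0))
# shaft stage: collar, cap
for n,z in (('cap',0.02),('collar',0.13),('tray',0.003),('spacer',0.01)):
  rs=[]
  for nm,p in (('s',s),('t',t)):
    for r in ctrl.cut_out(n,p): print(n,nm,round(r['conf'],2),np.round(r['centre']),onz(p,r['centre'],z)); rs.append(ray(p,r['centre']))
  if len(rs)==2: print(tri(rs))
# lens center
r=tt(np.array((225+95*.25,265+150*.25)),np.array((270+165*.25,115+75*.25)));print('lens',*r)
E
```

```text
free [0.5491 0.159  0.2189] [-0.5304 -0.0354] [-0.3969  0.2118]
yel [0.5958 0.2338 0.2176] [-0.7799 -0.0527] [-0.5448  0.2523]
blue [0.507  0.2369 0.218 ] [-0.6752 -0.0208] [-0.517   0.2232]
shtip [0.6014 0.0039 0.1267] [-0.7969 -0.1077] [-0.571   0.4147]
axis [0.5507 0.2099 0.2182] [(np.float64(0.050881563498439454), np.float64(-91.70182007419675)), (np.float64(0.051105036834067946), np.float64(27.861324630447783)), (np.float64(0.05133000413474234), np.float64(148.2953025599633))]
s [265.7, 523.2] 51.27931213378906 275.488525390625 224.864501953125
s [350.9, 396.8] 468.3938293457031 192.47520446777344 154.45458984375
s [310.4, 405.7] 411.56768798828125 162.72509765625 96.81415557861328
t [212.2, 215.1] 580.7225341796875 233.80908203125 104.45484924316406
t [370.7, 164.5] 194.3862762451172 342.5508117675781 109.25885009765625
53
mark [0.5078 0.1968 0.014 ] [-0.9625 -0.2712] [0.4723 0.187  0.014 ] [0.5242 0.2049 0.014 ]
cap s 0.47 [215. 255.] [ 0.4259 -0.2872  0.02  ]
cap t 0.65 [267. 428.] [ 0.4235 -0.2851  0.02  ]
cap t 0.59 [179. 305.] [ 0.6322 -0.001   0.02  ]
collar s 0.81 [289. 292.] [0.6156 0.0127 0.13  ]
collar t 0.55 [181. 301.] [0.599 0.004 0.13 ]
[0.6045 0.0038 0.1128]
tray s 0.76 [229. 248.] [ 0.4631 -0.2759  0.003 ]
tray t 0.6 [250. 428.] [ 0.4668 -0.2899  0.003 ]
[ 0.4632 -0.2854 -0.0006]
spacer s 0.73 [229. 247.] [ 0.4708 -0.2727  0.01  ]
spacer s 0.52 [235. 232.] [ 0.5094 -0.2841  0.01  ]
spacer t 0.63 [234. 426.] [ 0.5035 -0.2854  0.01  ]
spacer t 0.32 [294. 489.] [ 0.3617 -0.4238  0.01  ]
lens [ 0.6966 -0.018   0.1446] [-0.5463 -0.0847] [-0.3485  0.2915]
```

```bash
cat >> h.py <<'E'
from scipy.linalg import logm,expm
np.set_printoptions(precision=4,suppress=True)
def cur():
    o=ctrl.get_obs();T=np.eye(4);T[:3,:3]=R.from_euler('xyz',o['eef_rot']).as_matrix();T[:3,3]=o['ee_pos'];return T
def mk(p,z,x):
    z=np.array(z,float);z/=np.linalg.norm(z);x=np.array(x,float);x-=z*(x@z);x/=np.linalg.norm(x)
    T=np.eye(4);T[:3,:3]=np.c_[x,np.cross(z,x),z];T[:3,3]=p;return T
def steps(A,B,n=None):
    D=np.linalg.inv(A)@B; w=R.from_matrix(D[:3,:3]).magnitude(); d=np.linalg.norm(D[:3,3])
    n=n or int(np.ceil(max(d/.04,w/.13,1)))
    S=np.real(expm(logm(D)/n)); r=np.r_[S[:3,3]/.05,R.from_matrix(S[:3,:3]).as_rotvec()]
    print(n,'x',np.round(r,4).tolist(),' total d',D[:3,3],'w',R.from_matrix(D[:3,:3]).as_rotvec()); return n,r
E
python3 - <<'E'
from h import *
o=ctrl.get_obs();print(o)
T=cur();print(T)
ax=np.array([.551,.210]);
def tree(a,z,r=.0475): a=np.radians(a); u=np.array([np.cos(a),np.sin(a)]); return mk(np.r_[ax+u*r,z],[0,0,-1],np.r_[u,0])
for sgn in (1,-1):
    B=tree(-92,.26); 
    if sgn<0: B[:3,:2]*=-1
    steps(T,B)
E
```

```text
{'time_s': 1.5, 'qpos': array([ 1.2434,  0.2999,  1.521 ,  0.    ,  1.3207, -0.0666]), 'joint_vel': array([-0.0002,  0.0004,  0.0013,  0.0007, -0.001 ,  0.0018]), 'tau': array([ -0.0002, -53.1653, -35.2931,   0.0709,   0.0212,  -0.    ]), 'ee_pos': array([0.1418, 0.5314, 0.2054]), 'eef_rot': array([-3.1416, -0.    ,  2.8808]), 'force': array([-0.1434,  0.1672, -0.1547]), 'moment': array([ 0.0299,  0.067 , -0.0476]), 'grip_force': 0.0, 'grip_width': 0.09429884890076602}
[[-0.9662  0.2579 -0.      0.1418]
 [ 0.2579  0.9662 -0.      0.5314]
 [ 0.     -0.     -1.      0.2054]
 [ 0.      0.      0.      1.    ]]
14 x [-0.2332, -0.8704, -0.0779, 0.0, -0.0, -0.1283]  total d [-0.4888 -0.2513 -0.0546] w [ 0.     -0.     -1.7967]
14 x [-0.8379, 0.1263, -0.0779, -0.0, -0.0, 0.0961]  total d [-0.4888 -0.2513 -0.0546] w [-0.     -0.      1.3449]
```

```bash
python3 - <<'E'
from h import *
T=cur();A=T.copy();A[2,3]=.30
ax=np.array([.551,.210]);a=np.radians(-92);u=np.array([np.cos(a),np.sin(a)])
B=mk(np.r_[ax+u*.0475,.30],[0,0,-1],np.r_[-u,0])
steps(T,A);n,r=steps(A,B)
for k in range(n):
    S=np.eye(4);S[:3,3]=r[:3]*.05;S[:3,:3]=R.from_rotvec(r[3:]).as_matrix();A=A@S;print(A[:3,3])
E
```

```text
3 x [0.0, -0.0, -0.6304, 0.0, -0.0, 0.0]  total d [ 0.     -0.     -0.0946] w [ 0. -0.  0.]
14 x [-0.8379, 0.1263, -0.0, -0.0, -0.0, 0.0961]  total d [-0.4888 -0.2513 -0.    ] w [-0.     -0.      1.3449]
[0.1839 0.5267 0.3   ]
[0.2254 0.518  0.3   ]
[0.2658 0.5053 0.3   ]
[0.3049 0.4888 0.3   ]
[0.3421 0.4687 0.3   ]
[0.3773 0.4451 0.3   ]
[0.41   0.4182 0.3   ]
[0.4401 0.3883 0.3   ]
[0.4671 0.3556 0.3   ]
[0.4908 0.3205 0.3   ]
[0.5111 0.2833 0.3   ]
[0.5277 0.2443 0.3   ]
[0.5405 0.204  0.3   ]
[0.5493 0.1625 0.3   ]
```

Emit:
move_arm(
  increments=[
    [0.6, 0, 0, -0.63, 0, 0, 0],
    [0.6, 0, 0, -0.63, 0, 0, 0],
    [0.6, 0, 0, -0.63, 0, 0, 0],
    [0.6, -0.838, 0.126, 0, 0, 0, 0.096],
    [0.6, -0.838, 0.126, 0, 0, 0, 0.096],
    [0.6, -0.838, 0.126, 0, 0, 0, 0.096],
    [0.6, -0.838, 0.126, 0, 0, 0, 0.096],
    [0.6, -0.838, 0.126, 0, 0, 0, 0.096],
    [0.6, -0.838, 0.126, 0, 0, 0, 0.096],
    [0.6, -0.838, 0.126, 0, 0, 0, 0.096],
    [0.6, -0.838, 0.126, 0, 0, 0, 0.096],
    [0.6, -0.838, 0.126, 0, 0, 0, 0.096],
    [0.6, -0.838, 0.126, 0, 0, 0, 0.096],
    [0.6, -0.838, 0.126, 0, 0, 0, 0.096],
    [0.6, -0.838, 0.126, 0, 0, 0, 0.096],
    [0.6, -0.838, 0.126, 0, 0, 0, 0.096],
    [0.6, -0.838, 0.126, 0, 0, 0, 0.096],
    [0.6, 0, 0, 0, 0, 0, 0],
  ],
)

```text
time_s: 3.3
ee_pos: [0.5504, 0.1584, 0.2999]
eef_rot: [3.141, 0.001, 1.529]
force: [0.4, 0.4, 0.6]
grip_width: 0.0564
grip_force: 0.0
```

```bash
python3 - <<'E'
from h import *
w=shot('wrist');T=cur();print(T[:3,3],ctrl.get_obs()['qpos'],w['tool_from_camera'])
ax=np.array([.551,.210]);im=w['color'].copy()
for a in (-91.8,28.2,148.2):
    a=np.radians(a);u=np.array([np.cos(a),np.sin(a)])
    for r,z in ((.025,.169),(.0522,.2225)):
        p=proj(w,np.r_[ax+u*r,z])[0];print(p);cv2.drawMarker(im,tuple(int(v) for v in p),(0,255,0),1,12)
cv2.imwrite('pics/w1.png',im)
B=cur();B[:3,3]=[ .551+.0475*np.cos(np.radians(-92)),.21+.0475*np.sin(np.radians(-92)),.195];steps(T,B)
E
```

```text
[0.5499 0.1606 0.3   ] [ 0.2202  0.301   1.3029 -0.0001  1.5376  0.2577] [[-0.0003 -0.974  -0.2267  0.0646]
 [ 1.     -0.0002 -0.0005  0.0003]
 [ 0.0005 -0.2267  0.974  -0.1795]
 [ 0.      0.      0.      1.    ]]
[320.483  196.8351]
[320.5667 249.976 ]
[349.7772 144.8202]
[395.4178 120.9376]
[289.9866 145.4738]
[242.7049 122.6307]
3 x [0.0131, -0.0042, 0.6998, 0.0, -0.0, 0.0]  total d [ 0.002  -0.0006  0.105 ] w [ 0. -0.  0.]
```

View pics/w1.png

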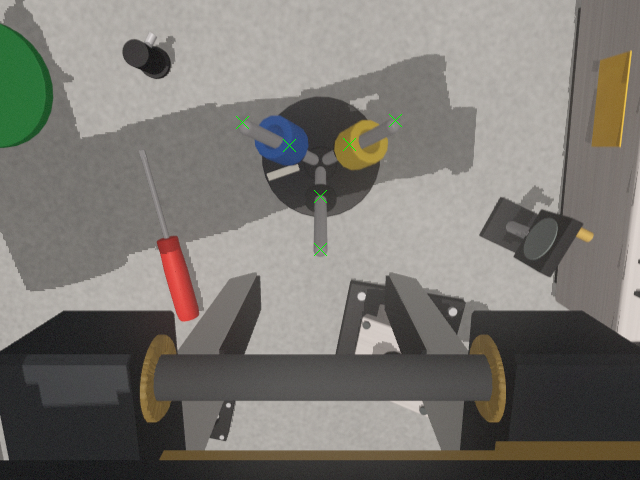

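The wrist view shows the predicted tips and stops landing on the rods, with the empty rod between (320,197) and (320,250) and the mark at (283,173). Next I lower, grip, and check the mark direction.

Emit:
move_arm(
  increments=[
    [0.6, 0.01, 0, 0.7, 0, 0, 0],
    [0.6, 0.01, 0, 0.7, 0, 0, 0],
    [0.5, 0.01, 0, 0.7, 0, 0, 0],
    [0.0, 0, 0, 0, 0, 0, 0],
    [0.0, 0, 0, 0, 0, 0, 0],
    [0.0, 0, 0, 0, 0, 0, 0],
    [0.0, 0, 0, 0, 0, 0, 0],
    [0.0, 0, 0, 0, 0, 0, 0],
    [0.0, 0, 0, 0, 0, 0, 0],
  ],
  force=20,
)

```text
time_s: 4.25
ee_pos: [0.5497, 0.1641, 0.1959]
eef_rot: [3.14, -0.0, 1.537]
force: [-1.6, -0.5, 6.0]
grip_width: 0.0087
grip_force: 20.0
```

```bash
python3 - <<'E'
from h import *
print(ctrl.get_obs()['grip_width'])
im=cv2.imread('pics/w1.png')
# mark direction from w1 taken at recorded pose
T=np.eye(4);T[:3,:3]=R.from_euler('xyz',[3.141,.001,1.529]).as_matrix();T[:3,3]=[.5499,.1606,.3]
w=shot('wrist');p={'K':w['K'],'pose':T@w['tool_from_camera']}
m=np.zeros((480,640),bool);m[155:190,264:304]=True;m&=(im.min(2)>150);ys,xs=np.nonzero(m)
P=np.array([onz(p,(y,x),.014)[:2] for y,x in zip(ys,xs)]);V=np.linalg.eigh(np.cov(P.T))[1][:,1];c=P.mean(0)
print(len(P),c,np.degrees(np.arctan2(V[1],V[0])),np.degrees(np.arctan2(c[1]-.21,c[0]-.551)))
T=cur();print(T[:3,3]);ax=np.array([.551,.210])
for d in (-71.7,):
    th=np.radians(d);Rz=R.from_rotvec([0,0,th]).as_matrix();B=T.copy();B[:3,:3]=Rz@T[:3,:3];B[:3,3]=np.r_[ax,0]+Rz@(T[:3,3]-np.r_[ax,0]);steps(T,B,12)
E
```

```text
0.008722330888875286
192 [0.5072 0.1974] -164.67696681864263 -163.99955754600504
[0.5497 0.1641 0.1959]
12 x [0.0045, -0.0956, -0.0001, -0.0, -0.0001, 0.1043]  total d [ 0.0313 -0.0438 -0.    ] w [-0.0005 -0.0014  1.2514]
```

Emit:
move_arm(
  increments=[
    [0, 0.0045, -0.096, 0, 0, 0, 0.105],
    [0, 0.0045, -0.096, 0, 0, 0, 0.105],
    [0, 0.0045, -0.096, 0, 0, 0, 0.105],
    [0, 0.0045, -0.096, 0, 0, 0, 0.105],
    [0, 0.0045, -0.096, 0, 0, 0, 0.105],
    [0, 0.0045, -0.096, 0, 0, 0, 0.105],
    [0, 0.0045, -0.096, 0, 0, 0, 0.105],
    [0, 0.0045, -0.096, 0, 0, 0, 0.105],
    [0, 0.0045, -0.096, 0, 0, 0, 0.105],
    [0, 0.0045, -0.096, 0, 0, 0, 0.105],
    [0, 0.0045, -0.096, 0, 0, 0, 0.105],
    [0, 0.0045, -0.096, 0, 0, 0, 0.105],
    [0, 0, 0, 0, 0, 0, 0],
    [0, 0, 0, 0, 0, 0, 0],
    [0.4, 0, 0, 0, 0, 0, 0],
    [0.4, 0, 0, 0, 0, 0, 0],
    [0.5, 0, 0, -0.6, 0, 0, 0],
    [0.5, 0, 0, -0.7, 0, 0, 0],
    [0.5, 0, 0, -0.7, 0, 0, 0],
    [0.5, 0, 0, 0, 0, 0, 0],
  ],
)

```text
time_s: 6.3
ee_pos: [0.5077, 0.1973, 0.2994]
eef_rot: [-3.141, -0.007, 0.277]
force: [-0.7, 0.3, -0.4]
grip_width: 0.0468
grip_force: 0.0
```

```bash
python3 - <<'E'
from h import *
w=shot('wrist');T=cur();print(T[:3,3],ctrl.get_obs()['qpos'])
ax=np.array([.551,.210]);im=w['color'].copy()
for a in (-164,):
    a=np.radians(a);u=np.array([np.cos(a),np.sin(a)])
    for r,z in ((.025,.169),(.0522,.2225)):
        p=proj(w,np.r_[ax+u*r,z])[0];print(p);cv2.drawMarker(im,tuple(int(v) for v in p),(0,255,0),1,12)
cv2.imwrite('pics/w2.png',im)
# targets over shaft
az=np.radians(-13);up=np.array([np.cos(az),np.sin(az),0]);sz=-np.sin(.45)*up+np.cos(.45)*np.array([0,0,1])
tip=np.array([.6014,.0039,.1284]);hub=tip-.026*sz;print('hub',hub,'sz',sz)
B=mk(hub+.10*sz,-sz,up);steps(T,B)
E
```

```text
[0.5072 0.1971 0.2966] [0.3034 0.2324 1.3964 0.0001 1.5098 1.5972]
[321.1496 207.6437]
[321.056  261.8444]
hub [0.6124 0.0014 0.105 ] sz [-0.4238  0.0978  0.9004]
6 x [0.1015, 0.6265, 0.3788, -0.019, 0.0729, 0.0825]  total d [0.0093 0.1961 0.1016] w [-0.1142  0.4375  0.495 ]
```

View pics/w2.png

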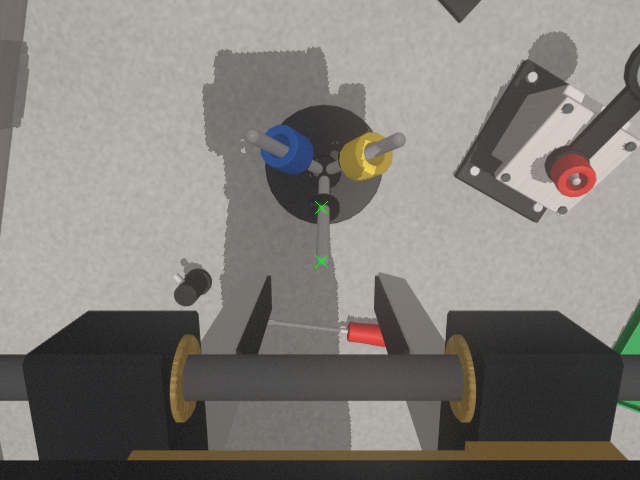

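The empty branch now lies over the hidden mark: rod (322,207)–(322,260), at the predicted -164° markers. Next, above the shaft.

Emit:
move_arm(
  increments=[
    [0.6, 0.1, 0.63, 0.38, -0.019, 0.073, 0.0825],
    [0.6, 0.1, 0.63, 0.38, -0.019, 0.073, 0.0825],
    [0.6, 0.1, 0.63, 0.38, -0.019, 0.073, 0.0825],
    [0.6, 0.1, 0.63, 0.38, -0.019, 0.073, 0.0825],
    [0.6, 0.1, 0.63, 0.38, -0.019, 0.073, 0.0825],
    [0.6, 0.1, 0.63, 0.38, -0.019, 0.073, 0.0825],
    [0.6, 0, 0, 0, 0, 0, 0],
    [0.6, 0, 0, 0, 0, 0, 0],
  ],
)

```text
time_s: 7.15
ee_pos: [0.5684, 0.0097, 0.192]
eef_rot: [3.14, -0.445, -0.226]
force: [0.6, 0.6, 0.2]
grip_width: 0.0563
grip_force: 0.0
```

```bash
python3 - <<'E'
from h import *
w=shot('wrist');T=cur();print(T,ctrl.get_obs()['qpos'])
im=w['color'].copy()
az=np.radians(-13);up=np.array([np.cos(az),np.sin(az),0]);sz=-np.sin(.45)*up+np.cos(.45)*np.array([0,0,1]);sy=np.cross(sz,up)
sx=np.cross(sy,sz)
tip=np.array([.6014,.0039,.1284]);hub=tip-.026*sz
for q in (tip,hub):
    p=proj(w,q)[0];print(p);cv2.drawMarker(im,tuple(int(v) for v in p),(0,255,0),1,12)
th=np.linspace(0,6.28,60)
for h,r in ((.026,.015),(0,.017)):
    c=hub+h*sz+r*(np.cos(th)[:,None]*sx+np.sin(th)[:,None]*sy);cv2.polylines(im,[np.round(proj(w,c)).astype(int)],True,(255,255,0),1)
cv2.imwrite('pics/w3.png',cv2.resize(im[60:360,120:520],(800,600),interpolation=cv2.INTER_CUBIC));cv2.imwrite('pics/w3raw.png',w['color'])
for r in ctrl.cut_out('collar',w):
    print(r['conf'],r['centre'])
E
```

```text
[[ 0.8792 -0.2239  0.4205  0.569 ]
 [-0.2013 -0.9746 -0.098   0.0103]
 [ 0.4318  0.0015 -0.902   0.1928]
 [ 0.      0.      0.      1.    ]] [ 0.0005  0.1306  1.8225 -0.1435  0.7575  1.8796]
[318.5786 248.6221]
[318.8322 239.1655]
0.64 [247.8, 326.2]
```

View pics/w3.png

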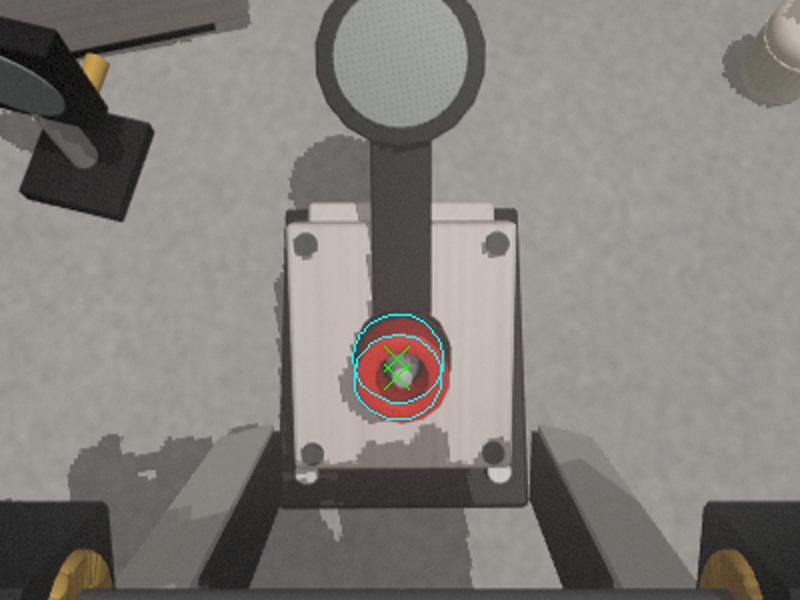

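The collar shows at (321,247) and the shaft tip at (322,248), about 3 px right of the prediction, so the shaft is ~1.5 mm further along tool +y. The lens arm is vertical in the image, which confirms the azimuth.

```bash
cat >> h.py <<'E'
az=np.radians(-13);up=np.array([np.cos(az),np.sin(az),0]);sz=-np.sin(.45)*up+np.cos(.45)*np.array([0,0,1]);sy=np.cross(sz,up);sx=up
sx=np.cross(sy,sz)
tip=np.array([.6014,.0039,.1284])-.0015*sy; hub=tip-.026*sz
E
python3 - <<'E'
from h import *
print(sy,tip,hub)
w=shot('wrist');print(proj(w,tip))
T=cur()
steps(T,mk(hub+.004*sz,-sz,up))
E
```

```text
[0.2026 0.8774 0.    ] [0.6011 0.0026 0.1284] [0.6121 0.     0.105 ]
[[322.4478 250.1726]]
3 x [0.0091, 0.0051, 0.6318, 0.0001, 0.0007, 0.0007]  total d [0.0014 0.0008 0.0948] w [0.0004 0.0022 0.002 ]
```

Emit:
move_arm(
  increments=[
    [0.6, 0.009, 0.005, 0.63, 0, 0.0007, 0.0007],
    [0.6, 0.009, 0.005, 0.63, 0, 0.0007, 0.0007],
    [0.6, 0.009, 0.005, 0.4, 0, 0.0007, 0.0007],
    [0.6, 0, 0, 0.23, 0, 0, 0],
    [0.0, 0, 0, 0, 0, 0, 0],
    [0.0, 0, 0, 0, 0, 0, 0],
    [0.0, 0, 0, 0, 0, 0, 0],
    [0.0, 0, 0, 0, 0, 0, 0],
    [0.0, 0, 0, 0, 0, 0, 0],
  ],
  force=15,
)

```text
time_s: 8.2
ee_pos: [0.6103, -0.0003, 0.1096]
eef_rot: [-3.142, -0.452, -0.229]
force: [-4.7, 1.6, 6.3]
grip_width: 0.0291
grip_force: 15.0
```

```bash
sed -i 's/^sx=np.cross(sy,sz)/sy\/=np.linalg.norm(sy);sx=np.cross(sy,sz)/' h.py; python3 - <<'E'
from h import *
o=ctrl.get_obs();T=cur();print(T,o['force'],o['grip_width'],o['grip_force'])
print('in shaft frame',np.array([sx,sy,sz])@(T[:3,3]-hub))
B=T.copy();B[:3,3]+=.09*sz;steps(T,B)
# branch standoff
a=np.radians(-164);u=np.array([np.cos(a),np.sin(a),0]);bz=np.sin(.48)*u+np.cos(.48)*np.array([0,0,1]);O=np.array([.551,.21,.169])+.025*u*1
C=mk(O+.11*bz,-bz,-u);steps(B,C)
E
```

```text
[[ 0.8763 -0.2268  0.425   0.6103]
 [-0.2041 -0.9739 -0.0989 -0.0003]
 [ 0.4363 -0.0001 -0.8998  0.1096]
 [ 0.      0.      0.      1.    ]] [-4.6886  1.6107  6.2515] 0.029132817955541214 15.005617662669124
in shaft frame [ 0.0004 -0.0006  0.0049]
3 x [0.0009, 0.0004, -0.6, 0.0, -0.0, -0.0]  total d [ 0.0001  0.0001 -0.09  ] w [-0. -0. -0.]
6 x [-0.1796, -0.6035, -0.372, 0.038, 0.0046, -0.0757]  total d [-0.0861 -0.1546 -0.1262] w [ 0.2281  0.0279 -0.4539]
```

Emit:
move_arm(
  increments=[
    [0, 0, 0, -0.3, 0, 0, 0],
    [0, 0, 0, -0.5, 0, 0, 0],
    [0, 0, 0, -0.5, 0, 0, 0],
    [0, 0, 0, -0.5, 0, 0, 0],
    [0, -0.18, -0.603, -0.372, 0.038, 0.0046, -0.0757],
    [0, -0.18, -0.603, -0.372, 0.038, 0.0046, -0.0757],
    [0, -0.18, -0.603, -0.372, 0.038, 0.0046, -0.0757],
    [0, -0.18, -0.603, -0.372, 0.038, 0.0046, -0.0757],
    [0, -0.18, -0.603, -0.372, 0.038, 0.0046, -0.0757],
    [0, -0.18, -0.603, -0.372, 0.038, 0.0046, -0.0757],
    [0, 0, 0, 0, 0, 0, 0],
    [0, 0, 0, 0, 0, 0, 0],
  ],
)

```text
time_s: 9.4
ee_pos: [0.4779, 0.189, 0.2659]
eef_rot: [-3.141, -0.479, 0.279]
force: [0.7, -0.2, 0.5]
grip_width: 0.0287
grip_force: 15.0
```

```bash
cat >> h.py <<'E'
ba=np.radians(-164);bu=np.array([np.cos(ba),np.sin(ba),0]);bz=np.sin(.48)*bu+np.cos(.48)*np.array([0,0,1]);by=np.cross(bz,bu);by/=np.linalg.norm(by);bx=np.cross(by,bz);O=np.array([.551,.21,.169])+.025*bu
E
python3 - <<'E'
from h import *
w=shot('wrist');T=cur();o=ctrl.get_obs();print(T,o['grip_width'],o['qpos'],o['force'])
print('in branch',np.array([bx,by,bz])@(T[:3,3]-O))
steps(T,mk(O+.11*bz,-bz,-bu))
im=w['color'].copy()
# collar predicted in tool frame: bottom at z=+5mm, top at -21mm
th=np.linspace(0,6.28,60)
def circ(z,r,dx=0): return proj(w,(np.c_[dx+r*np.cos(th),r*np.sin(th),0*th+z]@T[:3,:3].T)+T[:3,3])
for z in (.005,-.021):
    for r in (.015,.008): cv2.polylines(im,[np.round(circ(z,r)).astype(int)],True,(255,255,0) if z>0 else (0,255,0),1)
for z in (0,.06): 
    p=proj(w,O+z*bz)[0];print(p);cv2.drawMarker(im,tuple(int(v) for v in p),(0,255,255),1,12)
cv2.imwrite('pics/w4.png',cv2.resize(im[150:450,120:520],(800,600),interpolation=cv2.INTER_CUBIC));cv2.imwrite('pics/w4raw.png',w['color'])
E
```

```text
[[ 0.8537  0.2747  0.4424  0.4781]
 [ 0.2438 -0.9615  0.1265  0.1886]
 [ 0.4602 -0.0002 -0.8878  0.2654]
 [ 0.      0.      0.      1.    ]] 0.02874600975486237 [ 0.3126 -0.0925  1.8842 -0.0205  0.8721  1.6146] [-0.343   0.2631 -0.8085]
in branch [0.0007 0.0005 0.109 ]
1 x [0.0142, -0.0105, -0.0197, 0.0003, 0.0018, -0.001]  total d [ 0.0007 -0.0005 -0.001 ] w [ 0.0003  0.0018 -0.001 ]
[321.4462 238.2172]
[321.2388 261.3591]
```

View pics/w4.png

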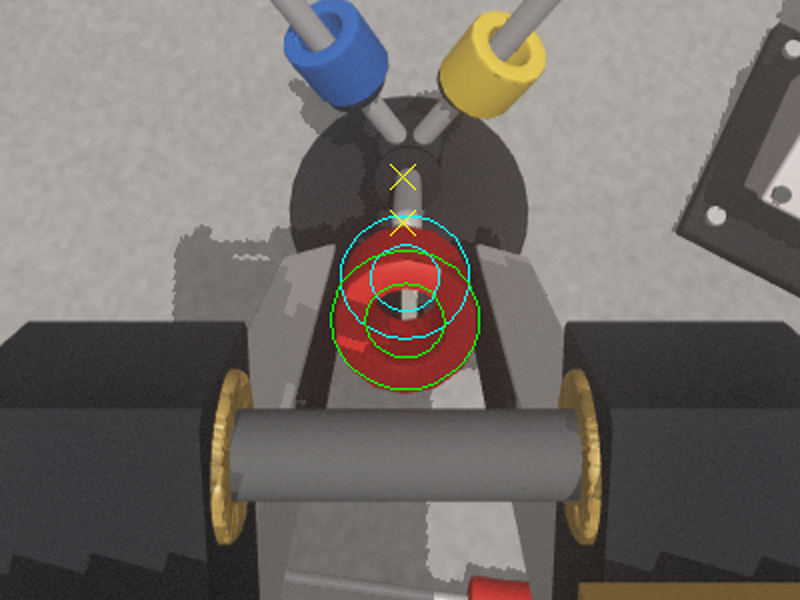

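The collar is gripped centred at crop (405,320), shifted ~1 mm in tool -x. The rod shows at crop column ~408, so I correct by about +0.8 mm in y and +1.8 mm in x, then go down.

Emit:
move_arm(
  increments=[
    [0, 0.036, 0.016, 0.2, 0, 0, 0],
    [0, 0, 0, 0.3, 0, 0, 0],
    [0, 0, 0, 0.3, 0, 0, 0],
    [0, 0, 0, 0.3, 0, 0, 0],
    [0, 0, 0, 0.3, 0, 0, 0],
    [0, 0, 0, 0.2, 0, 0, 0],
    [0, 0, 0, 0, 0, 0, 0],
  ],
)

```text
time_s: 10.15
ee_pos: [0.5152, 0.1981, 0.1932]
eef_rot: [-3.141, -0.475, 0.278]
force: [0.8, 0.1, 0.1]
grip_width: 0.0285
grip_force: 15.0
```

Emit:
move_arm(
  increments=[
    [0, 0, 0, 0.2, 0, 0, 0],
    [0, 0, 0, 0.15, 0, 0, 0],
    [0, 0, 0, 0.1, 0, 0, 0],
    [0, 0, 0, 0, 0, 0, 0],
  ],
)

```text
time_s: 10.55
ee_pos: [0.525, 0.2016, 0.1746]
eef_rot: [-3.141, -0.477, 0.279]
force: [-0.3, 0.0, -0.1]
grip_width: 0.0291
grip_force: 15.0
```

```bash
python3 - <<'E'
from h import *
T=cur();o=ctrl.get_obs();print(o['grip_width'],o['force'])
print('in branch',np.array([bx,by,bz])@(T[:3,3]-O))
E
```

```text
0.029136914608083705 [-0.3319  0.0378 -0.1317]
in branch [-0.0006  0.0009  0.006 ]
```

Emit:
move_arm(
  increments=[
    [0, 0, 0, 0.04, 0, 0, 0],
    [0, 0, 0, 0, 0, 0, 0],
    [0.5, 0, 0, 0, 0, 0, 0],
    [0.5, 0, 0, 0, 0, 0, 0],
    [0.5, 0, 0, 0, 0, 0, 0],
    [0.5, 0, 0, -0.3, 0, 0, 0],
    [0.5, 0, 0, -0.6, 0, 0, 0],
    [0.5, 0, 0, -0.7, 0, 0, 0],
    [0.5, 0, 0, -0.6, 0, 0, 0],
    [0.5, 0, 0, 0, 0, 0, 0],
  ],
)

```text
time_s: 11.55
ee_pos: [0.4774, 0.188, 0.2753]
eef_rot: [-3.141, -0.484, 0.279]
force: [0.6, -0.5, -0.6]
grip_width: 0.0471
grip_force: 0.0
```

```bash
python3 - <<'E'
from h import *
w=shot('wrist');s=shot('scene');T=cur();print('in branch',np.array([bx,by,bz])@(T[:3,3]-O))
def c(im,x,y,W,H): return cv2.resize(im[y:y+H,x:x+W],(400,300),interpolation=cv2.INTER_CUBIC)
cv2.imwrite('pics/c5.png',np.hstack([c(w['color'],220,130,200,150),c(s['color'],350,255,120,90)]))
# go to cap: standoff above, tool down, yaw choices
cap=np.array([.4245,-.286,.0]); up1=T.copy();up1[2,3]=.32
for x in ([1,0,0],[-1,0,0],[0,1,0],[0,-1,0]):
    B=mk(cap+[0,0,.16],[0,0,-1],x);yaw=np.arctan2(x[1],x[0]);q6=np.arctan2(-.286,.4245)+np.pi/2-yaw;print(x,np.arctan2(np.sin(q6),np.cos(q6)));steps(T,B)
E
```

```text
in branch [-0.0012  0.001   0.1147]
[1, 0, 0] 0.9779170347327724
13 x [-0.2277, 0.7147, 0.1103, -0.0052, -0.0366, 0.0211]  total d [-0.2123  0.441   0.015 ] w [-0.0672 -0.476   0.2739]
[-1, 0, 0] -2.1636756188570208
23 x [-0.5921, -0.1391, -0.0684, 0.0296, -0.0042, -0.1212]  total d [-0.2123  0.441   0.015 ] w [ 0.6807 -0.096  -2.7868]
[0, 1, 0] -0.5928792920621242
13 x [-0.6902, 0.4146, 0.0199, 0.0238, -0.0316, -0.0973]  total d [-0.2123  0.441   0.015 ] w [ 0.3088 -0.4103 -1.2653]
[0, -1, 0] 2.548713361527669
15 x [0.3014, 0.6754, 0.179, -0.0295, -0.0222, 0.1207]  total d [-0.2123  0.441   0.015 ] w [-0.4423 -0.3329  1.81  ]
```

View pics/c5.png

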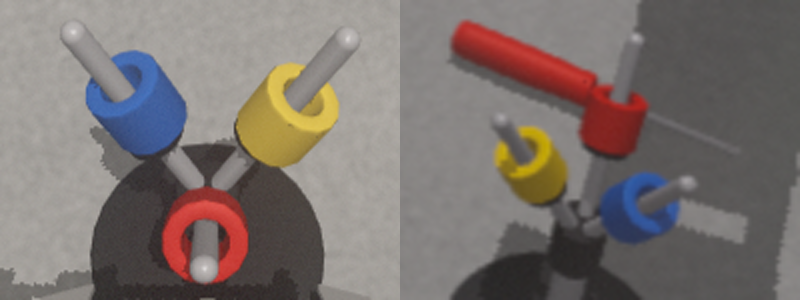

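The collar hangs on the empty branch against its stop, in the left crop at (205,235) and in the right crop at (613,120). Now to the cap.

Emit:
move_arm(
  increments=[
    [0.5, -0.228, 0.715, 0.11, -0.005, -0.0366, 0.021],
    [0.5, -0.228, 0.715, 0.11, -0.005, -0.0366, 0.021],
    [0.5, -0.228, 0.715, 0.11, -0.005, -0.0366, 0.021],
    [0.5, -0.228, 0.715, 0.11, -0.005, -0.0366, 0.021],
    [0.5, -0.228, 0.715, 0.11, -0.005, -0.0366, 0.021],
    [0.5, -0.228, 0.715, 0.11, -0.005, -0.0366, 0.021],
    [0.5, -0.228, 0.715, 0.11, -0.005, -0.0366, 0.021],
    [0.5, -0.228, 0.715, 0.11, -0.005, -0.0366, 0.021],
    [0.5, -0.228, 0.715, 0.11, -0.005, -0.0366, 0.021],
    [0.5, -0.228, 0.715, 0.11, -0.005, -0.0366, 0.021],
    [0.5, -0.228, 0.715, 0.11, -0.005, -0.0366, 0.021],
    [0.5, -0.228, 0.715, 0.11, -0.005, -0.0366, 0.021],
    [0.5, -0.228, 0.715, 0.11, -0.005, -0.0366, 0.021],
    [0.5, 0, 0, 0, 0, 0, 0],
    [0.5, 0, 0, 0, 0, 0, 0],
  ],
)

```text
time_s: 13.15
ee_pos: [0.4241, -0.2863, 0.1581]
eef_rot: [-3.138, 0.003, 0.0]
force: [0.0, 0.4, 0.6]
grip_width: 0.047
grip_force: 0.0
```

```bash
python3 - <<'E'
from h import *
w=shot('wrist');T=cur();print(T,ctrl.get_obs()['qpos'])
cv2.imwrite('pics/w6raw.png',w['color'])
for r in ctrl.cut_out('cap',w):
    ys,xs=np.nonzero(r['mask']);print(r['conf'],r['centre'],xs.min(),xs.max(),ys.min(),ys.max(),r['mask'].sum())
hsv=cv2.cvtColor(w['color'],cv2.COLOR_BGR2HSV)
m=cv2.inRange(hsv,(12,90,60),(32,255,255));n,l,st,ce=cv2.connectedComponentsWithStats(m)
for i in range(1,n):
    if st[i,4]>150: print('hsv',st[i],ce[i])
th=np.linspace(0,6.28,60);im=w['color'].copy();c=np.array([.4245,-.286,0])
for z,r in ((.003,.015),(.007,.015),(.034,.011)):
    q=proj(w,c+np.c_[r*np.cos(th),r*np.sin(th),0*th+z]);print(z,q.min(0),q.max(0));cv2.polylines(im,[np.round(q).astype(int)],True,(255,255,0),1)
cv2.imwrite('pics/w6.png',cv2.resize(im[150:350,190:450],(780,600),interpolation=cv2.INTER_CUBIC))
E
```

```text
[[ 1.      0.0013 -0.0021  0.4244]
 [ 0.0013 -1.      0.0031 -0.2857]
 [-0.0021 -0.0031 -1.      0.1587]
 [ 0.      0.      0.      1.    ]] [-0.6648  0.2615  1.6836  0.0012  1.2     0.9042]
0.73 [269.6, 94.4] 62 151 221 309 5133
0.67 [230.5, 322.7] 306 342 211 251 1139
hsv [ 306  212   36   39 1079] [323.4291 230.2335]
hsv [ 169  334   31   89 1413] [180.5697 378.9434]
hsv [ 446  335   31   88 1406] [464.389  379.3257]
hsv [ 128  441  501   19 6049] [415.0117 452.591 ]
0.003 [303.5629 207.4913] [340.3302 243.6037]
0.007 [303.3301 208.2424] [340.5225 244.7531]
0.034 [306.9824 219.1758] [336.5681 248.1015]
```

View pics/w6.png

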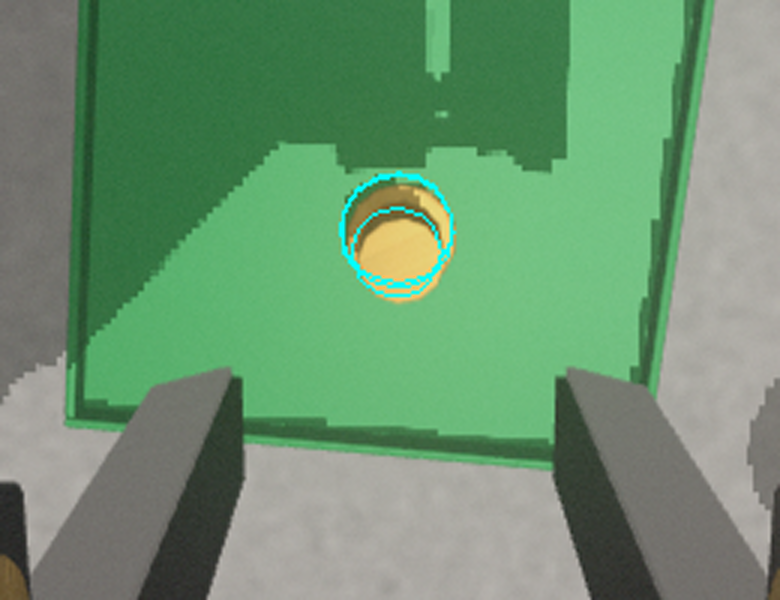

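The cap is at crop (400,250), about 2 mm further in tool -x and 1.6 mm in +y than the estimate. I correct, go down and grip.

```bash
python3 - <<'E'
from h import *
steps(cur(),mk([.4221,-.2876,.0105],[0,0,-1],[1,0,0]),5)
E
```

```text
5 x [-0.0092, 0.0093, 0.5945, -0.0005, 0.0003, 0.0004]  total d [-0.0022  0.0025  0.1486] w [-0.0025  0.0016  0.002 ]
```

Emit:
move_arm(
  increments=[
    [0.5, -0.023, 0.023, 0.597, -0.0012, 0.0008, 0.001],
    [0.5, -0.023, 0.023, 0.6, -0.0013, 0.0008, 0.001],
    [0.5, 0, 0, 0.6, 0, 0, 0],
    [0.5, 0, 0, 0.6, 0, 0, 0],
    [0.5, 0, 0, 0.4, 0, 0, 0],
    [0.5, 0, 0, 0.17, 0, 0, 0],
    [0.5, 0, 0, 0, 0, 0, 0],
    [0.5, 0, 0, 0, 0, 0, 0],
  ],
)

```text
time_s: 14.05
ee_pos: [0.4228, -0.2886, 0.0125]
eef_rot: [3.14, -0.002, -0.0]
force: [0.9, -0.2, 0.7]
grip_width: 0.047
grip_force: 0.0
```

```bash
python3 - <<'E'
from h import *
T=cur();print(T[:3,3],ctrl.get_obs()['force'])
steps(T,mk([.4221,-.2876,.0105],[0,0,-1],[1,0,0]),1)
w=shot('wrist');hsv=cv2.cvtColor(w['color'],cv2.COLOR_BGR2HSV);cv2.imwrite('pics/w7raw.png',w['color'])
m=cv2.inRange(hsv,(12,90,60),(32,255,255));n,l,st,ce=cv2.connectedComponentsWithStats(m)
for i in range(1,n):
    if st[i,4]>150: print('hsv',st[i],ce[i])
th=np.linspace(0,6.28,60);
for z,r in ((.003,.015),(.007,.015),(.034,.011)):
    q=proj(w,np.array([T[0,3],T[1,3],0])+np.c_[r*np.cos(th),r*np.sin(th),0*th+z]);print(z,q.min(0),q.max(0))
E
```

```text
[ 0.4228 -0.2886  0.0125] [ 0.9229 -0.1527  0.7159]
1 x [-0.0137, -0.0199, 0.0393, 0.0017, -0.0017, -0.0001]  total d [-0.0007 -0.001   0.002 ] w [ 0.0017 -0.0017 -0.0001]
hsv [ 288  258   62   79 3774] [318.0437 295.805 ]
hsv [ 169  334   31   89 1426] [180.6164 378.7588]
hsv [ 446  335   31   88 1422] [464.3938 379.0274]
hsv [ 128  441  500   20 6071] [415.1407 452.6534]
0.003 [289.7657 255.1201] [352.709  314.9873]
0.007 [289.1323 257.3553] [353.3331 318.3228]
0.034 [293.9853 284.8117] [348.4135 335.8354]
```

Emit:
move_arm(
  increments=[
    [0.5, -0.014, -0.02, 0.03, 0.0017, -0.0017, 0],
    [0.5, 0, 0, 0, 0, 0, 0],
    [0, 0, 0, 0, 0, 0, 0],
    [0, 0, 0, 0, 0, 0, 0],
    [0, 0, 0, 0, 0, 0, 0],
    [0, 0, 0, 0, 0, 0, 0],
    [0, 0, 0, 0, 0, 0, 0],
    [0, 0, 0, 0, 0, 0, 0],
  ],
  force=50,
)

```text
time_s: 14.9
ee_pos: [0.4215, -0.2876, 0.0101]
eef_rot: [-3.141, 0.001, -0.001]
force: [-0.3, 0.3, 0.7]
grip_width: 0.0213
grip_force: 50.0
```

```bash
python3 - <<'E'
from h import *
T=cur();o=ctrl.get_obs();print(T,o['force'],o['grip_width'],o['grip_force'])
A=T.copy();A[2,3]=.20;steps(T,A)
B=mk(hub+.14*sz,-sz,up);steps(A,B);print(B[:3,3])
E
```

```text
[[ 1.     -0.0007 -0.001   0.4215]
 [-0.0007 -1.      0.0007 -0.2876]
 [-0.001  -0.0007 -1.      0.0101]
 [ 0.      0.      0.      1.    ]] [-0.2889  0.3345  0.6527] 0.021268170137403425 50.000459310540464
5 x [-0.0008, -0.0005, -0.7598, -0.0, -0.0, -0.0]  total d [-0.0002 -0.0001 -0.1899] w [ 0. -0. -0.]
9 x [0.2353, -0.6956, -0.0292, -0.0057, 0.0499, 0.0247]  total d [ 0.131  -0.3013 -0.031 ] w [-0.0515  0.4492  0.2223]
[0.5527 0.0136 0.2311]
```

Emit:
move_arm(
  increments=[
    [0, 0, 0, -0.4, 0, 0, 0],
    [0, 0, 0, -0.8, 0, 0, 0],
    [0, 0, 0, -0.9, 0, 0, 0],
    [0, 0, 0, -0.9, 0, 0, 0],
    [0, 0, 0, -0.8, 0, 0, 0],
    [0, 0.235, -0.696, -0.029, -0.0057, 0.0499, 0.0247],
    [0, 0.235, -0.696, -0.029, -0.0057, 0.0499, 0.0247],
    [0, 0.235, -0.696, -0.029, -0.0057, 0.0499, 0.0247],
    [0, 0.235, -0.696, -0.029, -0.0057, 0.0499, 0.0247],
    [0, 0.235, -0.696, -0.029, -0.0057, 0.0499, 0.0247],
    [0, 0.235, -0.696, -0.029, -0.0057, 0.0499, 0.0247],
    [0, 0.235, -0.696, -0.029, -0.0057, 0.0499, 0.0247],
    [0, 0.235, -0.696, -0.029, -0.0057, 0.0499, 0.0247],
    [0, 0.235, -0.696, -0.029, -0.0057, 0.0499, 0.0247],
    [0, 0, 0, 0, 0, 0, 0],
    [0, 0, 0, 0, 0, 0, 0],
    [0, 0, 0, 0, 0, 0, 0],
  ],
)

```text
time_s: 16.6
ee_pos: [0.5526, 0.0129, 0.2308]
eef_rot: [3.142, -0.449, -0.227]
force: [-0.4, 0.5, -1.1]
grip_width: 0.0212
grip_force: 50.0
```

```bash
cat > look.py <<'E'
from h import *
import sys
w=shot('wrist');T=cur();o=ctrl.get_obs();print(T,o['grip_width'])
print('in shaft',np.array([sx,sy,sz])@(T[:3,3]-hub))
im=w['color'].copy();th=np.linspace(0,6.28,60)
for h,r,c in ((0,.017,(255,255,0)),(.018,.0032,(0,255,0)),(.026,.002,(0,255,255))):
    q=hub+h*sz+r*(np.cos(th)[:,None]*sx+np.sin(th)[:,None]*sy);q=proj(w,q);print(h,q.min(0),q.max(0));cv2.polylines(im,[np.round(q*16).astype(int)],True,c,1,shift=4)
q=proj(w,T[:3,3]+np.array([[0,0,z] for z in (.0071,.03,.06,.1)])@T[:3,:3].T);print('axis',q)
cv2.imwrite('pics/%s.png'%sys.argv[1],cv2.resize(im[170:320,220:420],(800,600),interpolation=cv2.INTER_CUBIC));cv2.imwrite('pics/%sraw.png'%sys.argv[1],w['color'])
E
python3 look.py w8
```

```text
[[ 0.8775 -0.2259  0.423   0.5526]
 [-0.2035 -0.9741 -0.0981  0.0127]
 [ 0.4342 -0.     -0.9008  0.2308]
 [ 0.      0.      0.      1.    ]] 0.021021631122716527
in shaft [-0.0001 -0.0009  0.1398]
0 [298.9606 208.9507] [342.5455 251.6638]
0.018 [316.3449 231.2458] [325.0183 239.719 ]
0.026 [317.8656 235.1474] [323.4272 240.5734]
axis [[321.8427 287.573 ]
 [321.8808 272.9778]
 [321.9204 257.8318]
 [321.9606 242.4372]]
```

View pics/w8.png

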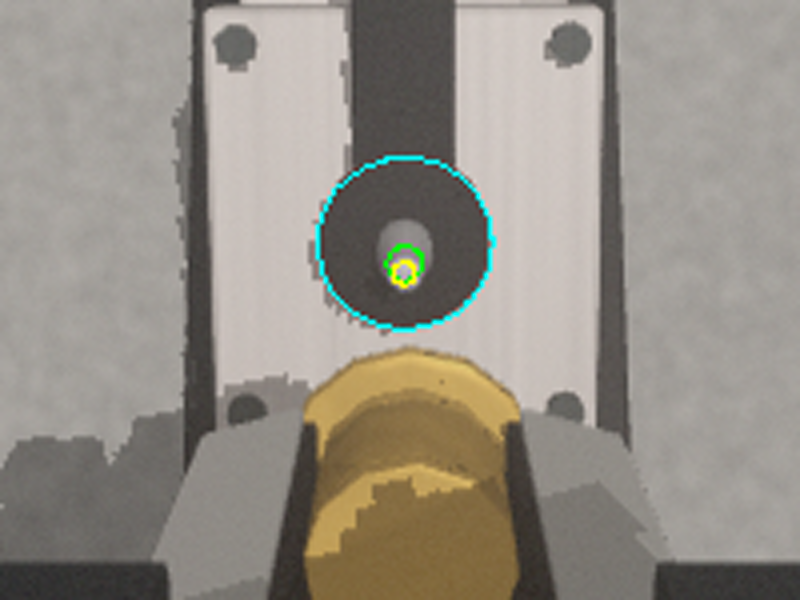

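The shaft, hub and tip (404,271) coincide with the prediction, and the cap sits at crop columns 304–521, flange edge row 348. I compute the cap's offset in hand relative to the tool axis.

```bash
python3 - <<'E'
from h import *
w=shot('wrist');T=cur();print('in shaft',np.array([sx,sy,sz])@(T[:3,3]-hub))
print(w['K'][0,0]);th=np.linspace(0,6.28,200)
hsv=cv2.cvtColor(w['color'],cv2.COLOR_BGR2HSV);m=cv2.inRange(hsv,(12,80,40),(32,255,255));m[:,:280]=0;m[:,360:]=0;m[345:]=0
ys,xs=np.nonzero(m);print('seen',xs.min(),xs.max(),ys.min(),ys.max())
for dx in (-.001,0,.001):
  for z,r in ((.0071,.015),(.0031,.015),(-.0239,.011)):
    q=proj(w,np.c_[r*np.cos(th)+dx,r*np.sin(th),0*th+z]@T[:3,:3].T+T[:3,3]);print(dx,z,q.min(0),q.max(0))
# shaft tip in tool frame
print(T[:3,:3].T@(tip-T[:3,3]))
E
```

```text
in shaft [ 0.     -0.001   0.1398]
417.59531794366217
seen 296 349 257 336
-0.001 0.0071 [289.5698 258.8655] [353.307  319.2929]
-0.001 0.0031 [288.9111 261.2196] [353.9374 322.766 ]
-0.001 -0.0239 [293.7028 289.7677] [348.9222 341.3294]
0 0.0071 [289.5326 256.7778] [353.3433 317.3448]
0 0.0031 [288.8723 259.0917] [353.9753 320.7832]
0 -0.0239 [293.6644 287.3492] [348.9592 339.0517]
0.001 0.0071 [289.4952 254.6852] [353.3797 315.3923]
0.001 0.0031 [288.8334 256.9587] [354.0132 318.7958]
0.001 -0.0239 [293.626  284.9241] [348.9963 336.7679]
[ 0.     -0.001   0.1138]
```

Emit:
move_arm(
  increments=[
    [0, -0.01, -0.028, 0.3, 0, 0, 0],
    [0, 0, 0, 0.5, 0, 0, 0],
    [0, 0, 0, 0.5, 0, 0, 0],
    [0, 0, 0, 0.4, 0, 0, 0],
    [0, 0, 0, 0.25, 0, 0, 0],
    [0, 0, 0, 0, 0, 0, 0],
    [0, 0, 0, 0, 0, 0, 0],
    [0, 0, 0, 0, 0, 0, 0],
  ],
)

```text
time_s: 17.5
ee_pos: [0.5942, 0.0055, 0.1441]
eef_rot: [-3.141, -0.451, -0.227]
force: [-0.6, 1.0, -0.4]
grip_width: 0.0214
grip_force: 50.0
```

```bash
python3 look.py w9; python3 - <<'E'
from h import *
s=shot('scene');cv2.imwrite('pics/c9.png',cv2.resize(s['color'][235:325,235:355],(800,600),interpolation=cv2.INTER_CUBIC))
T=cur();print(np.array([sx,sy,sz])@T[:3,2])
E
```

```text
[[ 0.8767 -0.2249  0.4252  0.5942]
 [-0.2027 -0.9744 -0.0976  0.0056]
 [ 0.4362 -0.0006 -0.8998  0.1441]
 [ 0.      0.      0.      1.    ]] 0.02135095725656348
in shaft [0.0002 0.0015 0.0434]
0 [293.5295 236.4384] [354.7391 295.2866]
0.018 [318.0511 270.3113] [330.5206 282.2253]
0.026 [320.3162 277.3805] [328.4042 285.0863]
axis [[321.1774 287.7675]
 [321.2704 273.1593]
 [321.3668 257.9992]
 [321.4648 242.5897]]
[ 0.0012  0.0005 -1.    ]
```

```bash
python3 - <<'E'
from h import *
for i in range(4):
    w=shot('wrist');T=cur();print(np.array([sx,sy,sz])@(T[:3,3]-hub))
im=w['color'][200:320,240:400];cv2.imwrite('pics/w9b.png',cv2.resize(im,(800,600),interpolation=cv2.INTER_CUBIC))
hsv=cv2.cvtColor(w['color'],cv2.COLOR_BGR2HSV);m=cv2.inRange(hsv,(12,80,40),(32,255,255))
for r in (262,270,280,300,310,320): 
    x=np.nonzero(m[r,280:365])[0]+280; print(r,x.min() if len(x) else 0,x.max() if len(x) else 0)
for r in (237,240,245,250,254,256):  # hub dark extents
    g=w['color'][r,270:380].astype(int).sum(1); x=np.nonzero(g<300)[0]+270; print(r,x.min() if len(x) else 0,x.max() if len(x) else 0)
E
```

```text
[-0.      0.0016  0.0431]
[-0.0001  0.0016  0.043 ]
[-0.0002  0.0016  0.0428]
[-0.0003  0.0016  0.0427]
262 305 340
270 296 348
280 299 346
300 297 347
310 296 349
320 298 346
237 306 341
240 304 343
245 301 347
250 298 350
254 296 352
256 295 352
```

View pics/w9b.png

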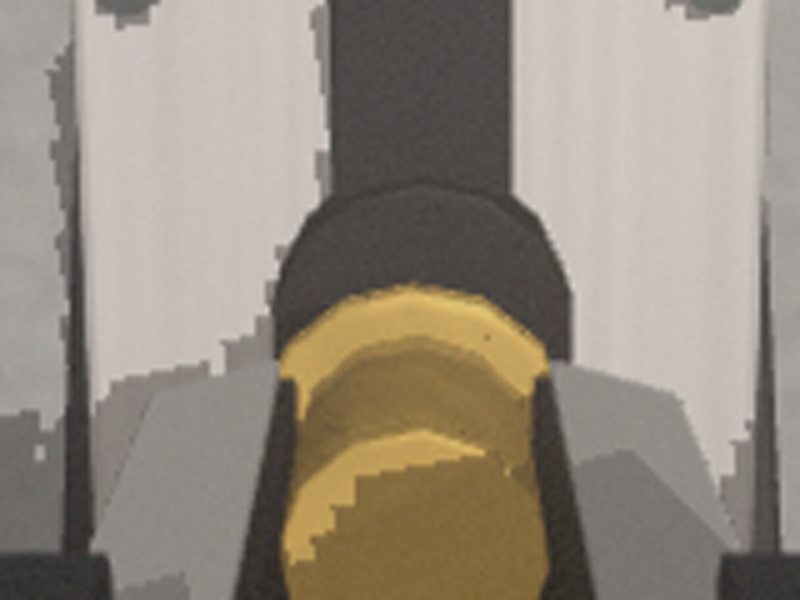

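The hub is centred at column ~324 and the cap at ~323, so I shift +0.9 mm along tool y and descend onto the pilot slowly.

Emit:
move_arm(
  increments=[
    [0, -0.004, 0.018, 0, 0, 0, 0],
    [0, 0, 0, 0.07, 0, 0, 0],
    [0, 0, 0, 0.06, 0, 0, 0],
    [0, 0, 0, 0.06, 0, 0, 0],
    [0, 0, 0, 0.04, 0, 0, 0],
    [0, 0, 0, 0.04, 0, 0, 0],
    [0, 0, 0, 0, 0, 0, 0],
    [0, 0, 0, 0, 0, 0, 0],
    [0, 0, 0, 0, 0, 0, 0],
    [0, 0, 0, 0, 0, 0, 0],
  ],
)

```text
time_s: 18.8
ee_pos: [0.5994, 0.0035, 0.1308]
eef_rot: [-3.141, -0.45, -0.227]
force: [-0.2, 0.3, -0.5]
grip_width: 0.0212
grip_force: 50.0
```

```bash
cat > st.py <<'E'
from h import *
T=cur();o=ctrl.get_obs();M=np.array([sx,sy,sz]);print('p',M@(T[:3,3]-hub),'F',M@o['force'],'mom',M@o['moment'],o['grip_width'],o['time_s'],'z',M@T[:3,2])
E
python3 st.py
```

```text
p [-0.0006  0.0007  0.029 ] F [-0.4215  0.2399 -0.3739] mom [-0.0038  0.3153 -0.0052] 0.02115115674209608 18.8 z [-0.      0.0003 -1.    ]
```

Emit:
move_arm(
  increments=[
    [0, 0, 0, 0.04, 0, 0, 0],
    [0, 0, 0, 0.04, 0, 0, 0],
    [0, 0, 0, 0.04, 0, 0, 0],
    [0, 0, 0, 0.04, 0, 0, 0],
    [0, 0, 0, 0, 0, 0, 0],
    [0, 0, 0, 0, 0, 0, 0],
  ],
)

```text
time_s: 19.4
ee_pos: [0.6027, 0.0027, 0.1234]
eef_rot: [-3.141, -0.45, -0.227]
force: [0.3, 0.3, -0.4]
grip_width: 0.0212
grip_force: 50.0
```

```bash
python3 st.py
```

```text
p [-0.0008  0.0006  0.0208] F [ 0.025   0.3295 -0.4419] mom [-0.0378  0.4595  0.01  ] 0.021246380324526002 19.4 z [-0.0005  0.0002 -1.    ]
```

Cap 13.7 mm out, still free and centred on the shaft. Now press.

Emit:
move_arm(
  increments=[
    [0, 0, 0, 0.04, 0, 0, 0],
    [0, 0, 0, 0.04, 0, 0, 0],
    [0, 0, 0, 0.04, 0, 0, 0],
    [0, 0, 0, 0.04, 0, 0, 0],
    [0, 0, 0, 0, 0, 0, 0],
  ],
)

```text
time_s: 19.9
ee_pos: [0.606, 0.0019, 0.1162]
eef_rot: [-3.141, -0.449, -0.227]
force: [-2.4, 0.7, 0.7]
grip_width: 0.021
grip_force: 50.0
```

```bash
python3 st.py
```

```text
p [-0.0009  0.0006  0.0129] F [-1.9687  0.1666  1.7162] mom [-0.0283  0.7639  0.0344] 0.02100903656079494 19.9 z [-0.0006  0.0002 -1.    ]
```

Emit:
move_arm(
  increments=[
    [0, 0, 0, 0.04, 0, 0, 0],
    [0, 0, 0, 0.04, 0, 0, 0],
    [0, 0, 0, 0.04, 0, 0, 0],
    [0, 0, 0, 0.02, 0, 0, 0],
    [0, 0, 0, 0, 0, 0, 0],
  ],
)

```text
time_s: 20.4
ee_pos: [0.6085, 0.0014, 0.1111]
eef_rot: [-3.142, -0.449, -0.227]
force: [-24.4, 2.8, 22.8]
grip_width: 0.021
grip_force: 50.0
```

```bash
python3 st.py
```

```text
p [-0.0007  0.0006  0.0072] F [-12.0602  -2.7128  31.1196] mom [-0.477   2.6279  0.043 ] 0.021018452266774335 20.4 z [-0.0007 -0.     -1.    ]
```

I have now used 11 picture views, one over the allowed 10, so from here I check by numbers only. Let go, back off, then press the cap's top with closed fingers to verify it is home.

Emit:
move_arm(
  increments=[
    [0, 0, 0, -0.01, 0, 0, 0],
    [0.4, 0, 0, 0, 0, 0, 0],
    [0.4, 0, 0, 0, 0, 0, 0],
    [0.4, 0, 0, 0, 0, 0, 0],
    [0.4, 0, 0, -0.3, 0, 0, 0],
    [0.4, 0, 0, -0.6, 0, 0, 0],
    [0.4, 0, 0, 0, 0, 0, 0],
    [0, 0, 0, 0, 0, 0, 0],
    [0, 0, 0, 0, 0, 0, 0],
    [0, 0, 0, 0, 0, 0, 0],
    [0, 0, 0, 0, 0, 0, 0],
  ],
)

```text
time_s: 21.5
ee_pos: [0.5898, 0.0056, 0.1502]
eef_rot: [-3.142, -0.449, -0.227]
force: [0.1, -0.3, -0.5]
grip_width: 0.0091
grip_force: 0.0
```

```bash
python3 st.py;python3 - <<'E'
from h import *
w=shot('wrist');hsv=cv2.cvtColor(w['color'],cv2.COLOR_BGR2HSV)
m=cv2.inRange(hsv,(12,80,40),(32,255,255));n,l,st,ce=cv2.connectedComponentsWithStats(m)
for i in range(1,n):
    if st[i,4]>150: print('hsv',st[i],ce[i])
th=np.linspace(0,6.28,200)
for dz in (0,.003):
  for h,r in ((0,.015),(.004,.015),(.031,.011)):
    q=proj(w,hub+(h+dz)*sz+r*(np.cos(th)[:,None]*sx+np.sin(th)[:,None]*sy));print(dz,h,q.min(0),q.max(0))
E
```

```text
p [-0.0011  0.0005  0.0507] F [-0.0522 -0.2678 -0.5628] mom [-0.012   0.3532  0.029 ] 0.009063642371155447 21.5 z [-0.0012 -0.     -1.    ]
hsv [ 47  30  26  25 409] [60.1002 42.3643]
hsv [138  81  17  24 256] [145.7891  90.7305]
hsv [ 297  236   52   62 2170] [322.3184 263.1221]
hsv [282 335  13  88 843] [287.2135 379.2894]
hsv [352 335  12  88 791] [357.8053 378.9507]
hsv [   4  441  500   20 6380] [288.0096 452.7583]
0 0 [296.1024 234.7156] [348.6082 285.311 ]
0 0.004 [295.6707 236.243 ] [349.048  287.6221]
0 0.031 [300.3524 255.9406] [344.4307 298.0097]
0.003 0 [295.7799 235.8563] [348.9367 287.0372]
0.003 0.004 [295.3374 237.4227] [349.3876 289.4056]
0.003 0.031 [300.0431 257.5512] [344.7481 300.1724]
```

Emit:
move_arm(
  increments=[
    [0, 0.02, 0, 0.15, 0, 0, 0],
    [0, 0, 0, 0.15, 0, 0, 0],
    [0, 0, 0, 0.06, 0, 0, 0],
    [0, 0, 0, 0.04, 0, 0, 0],
    [0, 0, 0, 0.02, 0, 0, 0],
    [0, 0, 0, 0, 0, 0, 0],
  ],
)

```text
time_s: 22.15
ee_pos: [0.599, 0.0035, 0.1333]
eef_rot: [3.142, -0.449, -0.227]
force: [-19.8, 2.1, 19.7]
grip_width: 0.0003
grip_force: 13.1
```

```bash
python3 st.py
```

```text
p [0.0001 0.0006 0.0314] F [-9.227  -2.4557 26.3049] mom [-0.5811  2.3577  0.0486] 0.00029309926231290675 22.15 z [-0.0011 -0.0001 -1.    ]
```

Emit:
move_arm(
  increments=[
    [0, 0, 0, -0.2, 0, 0, 0],
    [0, 0, 0, -0.5, 0, 0, 0],
    [0, 0, 0, -0.8, 0, 0, 0],
    [0, 0, 0, -0.8, 0, 0, 0],
    [0, 0, 0, 0, 0, 0, 0],
    [0, 0, 0, 0, 0, 0, 0],
  ],
)

```text
time_s: 22.75
ee_pos: [0.551, 0.0147, 0.2367]
eef_rot: [-3.141, -0.451, -0.227]
force: [-0.5, 0.1, -1.1]
grip_width: 0.0007
grip_force: 0.0
```

```bash
python3 st.py; python3 - <<'E'
from h import *
w=shot('wrist');hsv=cv2.cvtColor(w['color'],cv2.COLOR_BGR2HSV)
m=cv2.inRange(hsv,(12,80,40),(32,255,255));n,l,st,ce=cv2.connectedComponentsWithStats(m)
for i in range(1,n):
    if st[i,4]>150 and 250<ce[i][0]<400 : print('hsv',st[i],ce[i])
th=np.linspace(0,6.28,200)
for h,r in ((0,.015),(.031,.011)):
    q=proj(w,hub+h*sz+r*(np.cos(th)[:,None]*sx+np.sin(th)[:,None]*sy));print(h,q.min(0),q.max(0))
rs=[]
for p in (shot('scene'),shot('top')):
    c=ctrl.cut_out('collar',p);print([(r['conf'],r['centre']) for r in c],proj(p,O+.013*bz))
    if c: rs.append(ray(p,c[0]['centre']))
if len(rs)==2:print(np.array([bx,by,bz])@(tri(rs)-O))
E
```

```text
p [0.0007 0.0007 0.1459] F [-0.9027 -0.0352 -0.7948] mom [-0.072   0.3261  0.0249] 0.0006561240008013902 22.75 z [ 0.0015  0.0007 -1.    ]
hsv [ 305  213   37   41 1169] [322.7588 232.4354]
hsv [312 335   7  88 528] [314.6534 377.7614]
hsv [327 335   7  88 518] [330.2954 378.0251]
hsv [   0  441  475   20 6034] [274.5903 452.6989]
0 [303.7484 211.8051] [341.5047 248.823 ]
0.031 [307.4181 224.0606] [337.8779 253.7846]
[(0.63, [295.3, 413.4])] [[412.8336 290.4877]]
[(0.68, [207.4, 202.7]), (0.63, [176.5, 301.5])] [[200.1382 211.8677]]
[-0.0049  0.0015  0.0057]
```

```bash
python3 -c "
from station import ctrl
print(ctrl.hand_in())"
```

```text
the job is handed in; nothing more can be done
None
```

I handed the job in at about 23 s: branch over the mark, red collar on the empty branch against its stop, cap pressed home on the hub, nothing gripped. The hand-in returned no verdict, and I viewed 11 pictures, one over the limit of 10.

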